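Free the peg and hang up the hand sander

TASK

Someone left a small roll of blue tape on one of the two pegs of the sloping tool board. Take the tape off and lay it flat in the small open grey tray, then hang the hand sander by its eye on the freed peg, so that it lies flat on the board, handle outward, pointing down the slope. Leave the green template on the other peg, the mug and the jar undisturbed.

Things in the scene. Friction and masses are not known exactly. Their poses are not given: they have to be found in the camera images.
- board: Pale wooden tool board, 250 mm up the slope, 280 mm wide, sloping up away from the robot at 30 degrees; fixed. Origin: middle of the lower front edge of its face, 90 mm above the bench. x runs up the slope, y to the left along the face, z out of the face. Two plain dark steel pegs, 9 mm in diameter and 38 mm long, stand square to the face (along z) at x = 185 mm, y = +75 and -75 mm.
- peg_left (a point): Foot of the left peg (+y on the board): on its axis, in the plane of the board's face.
- peg_right (a point): Foot of the right peg (-y on the board): on its axis, in the plane of the board's face.
- tape: Roll of blue tape: ring of 58 mm outer and 34 mm inner diameter, 19 mm wide, about 60 g. Starts hung on either peg, flat on the board. Origin: centre of its underside; z is its axis, out of the board.
- tray: Open grey plastic tray, 160 x 160 mm and 40 mm high, walls 5 mm, floor about 5 mm thick; fixed. Origin: centre of its underside; z up. Stands left or right of the board.
- sander: Hand sander on the bench beside the board, where the tray is not; about 280 g. Dark flat pad 130 x 70 x 10 mm; above it an orange grip bar 110 mm long (along x), 24 mm wide, 32 to 56 mm above the underside; aluminium tab with the hanging eye at the +x end. Origin: centre of the underside; x towards the eye, z up through the grip. The eye starts pointing roughly away from the robot.
- sander_eye (a point): Axis of the sander's eye (hole 19 mm in diameter) in the plane of the underside, 83 mm from the origin along x. The tab around it is 36 x 40 mm and lies 4 to 10 mm above the underside.
- sander_grip (a point): Middle of the orange grip bar, 44 mm above the underside.
- template: Green plastic template plate 6 mm thick, 54 mm wide, about 160 mm long, hung on the other peg, flat on the board. Leave it. Origin: a point of its underside about 12 mm below the peg; x up the slope.
- mug: Blue mug, 85 mm high, 76 mm wide, standing beyond and to the side. Leave it. Origin: centre of its underside.
- jar: Amber jar, 70 mm high, 60 mm wide, standing beyond and to the side. Leave it. Origin: centre of its underside.
Not all that is in view belongs to the job. There is more than one size of the tape; the job needs the middle-sized.

How it is judged:
On the way, in this order (a step that is already met when the one before it is completed fails the run):
1. the tape lies flat in the tray, let go (x of tape in the frame of tray between -0.06 and 0.06 m and y of tape in the frame of tray between -0.06 and 0.06 m and z of tape in the frame of tray between -0.005 and 0.03 m and (angle between tape's own z axis and vertical below 0.15 rad or angle between tape's own z axis and vertical above 2.99 rad) and contact force between the fingers and tape below 0.1 N), for 0.2 s.
2. the sander hangs by its eye on the freed peg, flat on the board, let go (((x of sander_eye in the frame of board between 0.178 and 0.192 m and y of sander_eye in the frame of board between 0.068 and 0.082 m) or (x of sander_eye in the frame of board between 0.178 and 0.192 m and y of sander_eye in the frame of board between -0.082 and -0.068 m)) and z of sander_eye in the frame of board between -0.005 and 0.004 m and angle between the z axis of sander and the z axis of board, either way round below 0.1 rad and x of sander in the frame of board below 0.125 m and contact force between the fingers and sander below 0.1 N), for 0.2 s.
At the end, for the whole second after the job is handed in: Tape flat (0.15 rad) in the tray, within 60 mm of its centre in x and y; sander's eye round the freed peg (7 mm each way, underside within 4 mm of the face), flat on the board (0.1 rad), its centre at least 60 mm down-slope of the peg; both let go and at rest (all of step 1 and all of step 2 and linear speed of each of sander, tape below 0.02 m/s); the robot touches nothing.
It fails at once if the green template is moved by more than 20 mm (distance of template from where it was at the start of the episode above 0.02 m).
It fails at once if the mug is moved by more than 20 mm (distance of mug from where it was at the start of the episode above 0.02 m).
It fails at once if the jar is moved by more than 20 mm (distance of jar from where it was at the start of the episode above 0.02 m).
It also fails if it takes over 64 s, if anything falls off the work surface, if the arm or the gripper's body presses on something with over 40 N, if the wrist force passes 120 N, or if a joint passes its speed limit or range.

ROBOT

A 7-joint arm with a two-finger parallel gripper is mounted at the origin on the work surface. World frame = base frame: x ahead of the robot, y to its left, z up, the work surface at z = 0. Lengths are in m, angles in rad, forces in N, time in s.
With the tool pointing down it reaches from about 0.425 to 0.825 m from the base axis. Payload 3.6 kg.
Tool frame: the origin (TCP) lies between the finger pads; the fingertips stand 25 mm ahead of it and the grasp point (between the pads) lies 6 mm ahead of it; z points along the fingers, y is the line along which they close (so a half turn about z gives the same grasp; the last joint's range is limited). The gripper opens to 85 mm and grips with 20 to 120 N. Pads are 22 mm wide; open, the fingers measure 114 mm over their backs; the gripper's body (76 mm by 85 mm) begins 54 mm behind the grasp point. The pads swing forward as they close: fully open they stand 13 mm farther back than shut.
Start: joints at [-1.175, 0.615, -0.013, 1.423, 0.008, 1.103, -0.04], TCP at [0.267, 0.593, 0.256] pointing down, gripper open.
Joint ranges: [-3.12, 3.12], [-0.3, 2.06], [-1.34, 1.32], [0.26, 2.42], [-1.36, 4.5], [0.01, 1.98], [-2.84, 2.84]. Speed limits (rad/s): [2.79, 2.79, 3.14, 3.14, 3.14, 3.14, 3.14].

INTERFACE

Orientations are given as a unit quaternion [x, y, z, w].
In Python, from rig import status, viewer, order gives the robot as it stands. The module is installed in compiled form; this text tells all that it offers.
- The arm moves only by the shell command python3 -m handwheel 'ROWS' [OPENING]. ROWS is JSON, a list that holds one entry, the list of rows, each a list of 6 numbers: the shift along the tool's x, y, z each as a share of 0.25 m, from -1 to 1, then the turn, a rotation vector about the tool's x, y, z each as a share of 90 degrees, from -1 to 1. In form: [[[dx, dy, dz, rx, ry, rz], ...]]. A call has 1 to 5 rows; each row is the pose to reach, as a shift and turn from the pose commanded when the call began, along the tool's axes at that moment; what a row does not reach only later rows make up. A row lasts 1/10 s, in which the tool goes at most 50 mm and 8.59 degrees, less where a joint would pass 70% of its speed; a pose out of reach is approached as far as the arm can. A call with a number of a shift or a turn outside -1 to 1 is refused whole. A call with a gripper value outside its range is refused whole. OPENING is the opening, from 0 (shut) to 1 (fully open), set as the call begins (- or left out, the last holds). The fingers move at their own pace and stop on an object; the grip force is fixed at half the most. Time passes only in rows, so rows that repeat a pose let the fingers close. It gives the time, the measured TCP pose, the force, the opening and the grip force at its end, in the units of the state.
- status.observe(): the state, without advancing time (a new reading comes with each control period).
- viewer.capture(name): name is "side" or "top" or "wrist"; returns a dict with "pixels" (480x640x3 uint8, red, green, blue), "intrinsics" (3x3 intrinsics, pixels), "position" and "attitude" of the camera in the world. Camera axes: x right, y down, z forward; pixel columns grow to the right and rows downward; lengths in m; the calibration is good to about 2 mm. A picture is of the moment at which its call begins. There is no depth.
- order.finish_job(): hands the job in; it is judged then, once.
Trained networks look in a picture, given as the dict that the camera call returned (one of the last four; its "shot" number tells which), for a name from the list of things; names that differ only in an ending like _2 or _b are one class to them, and where a whole thing is asked for, a point or a joint stands for the part that bears it (a point fixed in the world has none). Each returns a list of dicts, best first, with "conf" (0 to 1); they miss things now and then, are a little off and sometimes report something else, mostly with a low value. They report only what shows in the picture. A call takes as long as a camera call. They do not tell look-alikes from the thing itself.
- viewer.search_frame(picture, name): "location" ([x, y, z] in m, in world coordinates, good to about 4 mm: the middle of the surface that is visible of it).
- viewer.silhouettes(picture, name): "region" (480x640 bool, what is visible of it).
The state is a dict: "t": time; "qpos": joint angles; "qvel": joint speeds; "tau": joint torques, N m; "tool_pos": TCP position; "tcp_rot": TCP orientation; "contact_force": force on the tool from outside, world axes, zero at the start; "wrist_torque": the same for the moment, N m; "finger_gap": finger opening in m; "grasp_force": force on a finger pad.
Only numpy, scipy, OpenCV 4.12 (cv2) and the standard library are available. Lean on these libraries where they do the work, as an engineer would, in place of code of your own. Each camera call takes 0.05 s, during which the arm holds its last target. There are 200 camera calls.

## Working session

There is one attempt and no reset: what is moved stays moved. The work goes in short steps, Python scripts to look and compute and a shell command to move; the robot and the scene stay as the last step left them, time stands still between calls to the robot, and variables do not carry over. Pictures are saved under pics/ and viewed, at most 10 in all, crops included, and the job is handed in when it is done.

```bash
mkdir -p pics; ls
cat > h.py <<'E'
import numpy as np, cv2
from rig import status, viewer, order
from scipy.spatial.transform import Rotation as R
def save(p,n): cv2.imwrite(f'pics/{n}.png',p['pixels'][:,:,::-1])
def pose(a):
    a=np.array(a,float); return R.from_quat(a) if a.shape==(4,) else R.from_matrix(a)
def proj(p,X):
    c=(np.atleast_2d(X)-p['position'])@pose(p['attitude']).as_matrix(); u=c@np.array(p['intrinsics']).T; return u[:,:2]/u[:,2:]
def ray(p,uv):
    d=np.linalg.inv(p['intrinsics'])@[uv[0],uv[1],1]; return np.array(p['position']),pose(p['attitude']).apply(d)
def onz(p,uv,z):
    o,d=ray(p,uv); return o+d*(z-o[2])/d[2]
E
python3 - <<'E'
from h import *
s=status.observe(); print(s)
for n in ['top','side']:
    p=viewer.capture(n); save(p,n)
    print(n,p['position'],p['attitude'],p['intrinsics'])
    for o in ['board','peg_left','peg_right','tape','tray','sander','sander_eye','sander_grip','template','mug','jar']:
        try: print(o,[(np.round(d['location'],3),round(d['conf'],2),np.round(proj(p,d['location'])[0])) for d in viewer.search_frame(p,o)])
        except Exception as e: print(o,e)
E
```

```text
pics
{'t': 0.0, 'qpos': array([-1.17452042,  0.6159417 , -0.01263065,  1.42493247,  0.00810164,
        1.10340124, -0.04034691]), 'qvel': array([ 3.47552575e-04,  2.88589451e-05, -4.70415757e-04,  6.34239994e-04,
        2.17906934e-04,  4.47358416e-04,  1.01322085e-03]), 'tau': array([ 3.32765212e-04, -4.69217205e+01,  2.59139305e-01, -1.71030593e+01,
        9.95768438e-03,  9.58372839e-03, -1.61964564e-06]), 'tool_pos': array([0.26638187, 0.59212412, 0.25511232]), 'tcp_rot': array([ 2.09752318e-01,  9.77753667e-01, -1.29033241e-03, -2.60283062e-04]), 'contact_force': array([-0.26455371,  0.49269563,  0.1952316 ]), 'wrist_torque': array([-0.03032855, -0.00359707,  0.0330626 ]), 'grasp_force': 0.0, 'finger_gap': 0.08544056752345461}
top [ 0.46008658 -0.0118987   1.32172354] [ 0.71019696 -0.70243515  0.03171431 -0.03463145] [[554.15949877   0.         318.64492515]
 [  0.         554.15949877 237.25107647]
 [  0.           0.           1.        ]]
board [(array([ 0.643, -0.02 ,  0.154]), 0.65, array([326., 203.])), (array([0.697, 0.355, 0.071]), 0.53, array([161., 184.]))]
peg_left
[... 1566 characters left out ...]
]), 0.7, array([253., 419.]))]
tape [(array([ 0.745, -0.223,  0.012]), 0.87, array([411., 358.])), (array([ 0.678, -0.093,  0.184]), 0.59, array([370., 249.])), (array([ 0.64 , -0.053,  0.147]), 0.46, array([347., 251.]))]
tray [(array([ 0.444, -0.314,  0.006]), 0.82, array([253., 418.]))]
sander [(array([0.453, 0.312, 0.01 ]), 0.96, array([264., 206.]))]
sander_eye [(array([0.455, 0.312, 0.008]), 0.57, array([265., 207.]))]
sander_grip [(array([0.454, 0.312, 0.006]), 0.97, array([264., 208.]))]
template [(array([0.63 , 0.066, 0.164]), 0.74, array([336., 210.]))]
mug [(array([ 0.724, -0.347,  0.05 ]), 0.96, array([419., 409.]))]
jar [(array([0.692, 0.349, 0.063]), 0.56, array([347., 178.]))]
```

View pics/top.png

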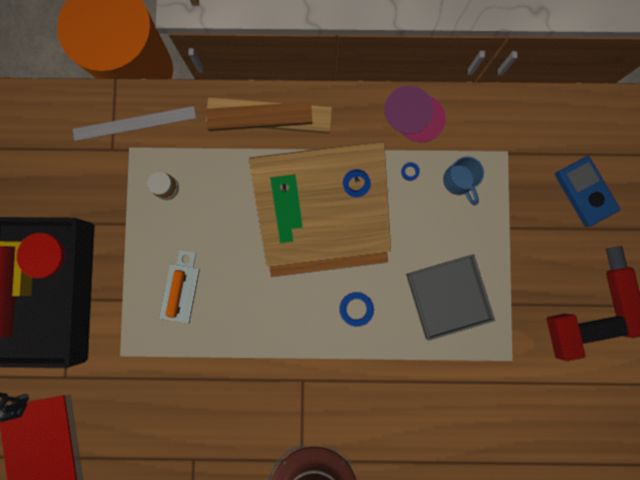

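View pics/side.png

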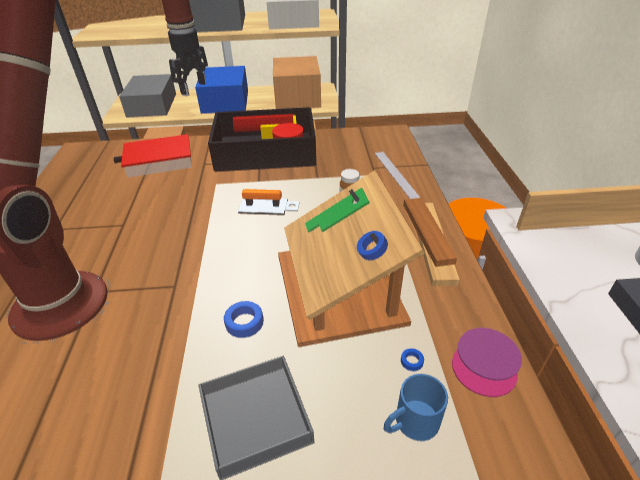

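Candidates for the tape in the top view: (356,183) on the right peg, (355,309) a larger ring on the bench, and (410,171) a small ring on the bench. The task says the tape hangs on a peg, so (356,183) fits and should be the middle size. I'll check this in a crop and measure the diameters.

```bash
cat > m.py <<'E'
from h import *
ps={n:viewer.capture(n) for n in ['top','side']}
T,S=ps['top'],ps['side']
a=cv2.resize(T['pixels'][135:285,240:440],None,fx=4,fy=4,interpolation=cv2.INTER_CUBIC)
save({'pixels':a},'crop_top')
b=cv2.resize(S['pixels'][165:325,275:435],None,fx=3.75,fy=3.75,interpolation=cv2.INTER_CUBIC)
save({'pixels':b},'crop_side')
for n,p in ps.items():
    hsv=cv2.cvtColor(p['pixels'],cv2.COLOR_RGB2HSV)
    def comps(lo,hi,lab):
        m=cv2.inRange(hsv,lo,hi); k,l,st,c=cv2.connectedComponentsWithStats(m)
        for i in range(1,k):
            if st[i,4]>60:
                pts=np.argwhere(l==i)[:,::-1].astype(np.float32); print(n,lab,st[i],c[i].round(1),[np.round(v,1) for v in cv2.minAreaRect(pts)])
    comps((105,150,60),(125,255,255),'blue'); comps((5,190,120),(14,255,255),'orange'); comps((60,120,50),(80,255,255),'green')
    for o in ['sander','tray']:
        for d in viewer.silhouettes(p,o)[:1]:
            pts=np.argwhere(d['region'])[:,::-1].astype(np.float32)
            h=cv2.approxPolyDP(cv2.convexHull(pts),4,True)[:,0]
            print(n,o,d['conf'],pts.mean(0),[np.round(v,1) for v in cv2.minAreaRect(pts)],h.tolist())
E
python3 m.py
```

```text
top blue [ 556  157   63   69 1537] [587.6 196.2] [array([587.2, 191.4]), array([63.1, 38.2]), np.float64(59.9)]
top blue [402 163  17  17 121] [409.9 171.1] [array([410., 171.]), array([16., 16.]), np.float64(90.0)]
top blue [344 170  26  27 351] [356.3 183. ] [array([356., 183.]), array([25.5, 25.5]), np.float64(45.0)]
top blue [340 293  33  33 486] [356.4 309. ] [array([356., 309.]), array([32., 32.]), np.float64(90.0)]
top orange [  57    0   93   71 5456] [102.8  31.5] [array([103.,  35.]), array([70., 92.]), np.float64(90.0)]
top orange [166 271  16  46 349] [173.7 293.5] [array([173.7, 293.3]), array([ 7.5, 46.3]), np.float64(11.3)]
top green [ 271  175   31   67 1329] [286.2 206.4] [array([287. , 208.3]), array([64.8, 24. ]), np.float64(81.9)]
top sander 0.68 [179.75642 290.2732 ] [array([181.1, 286.3]), array([30.1, 70.1]), np.float64(12.3)] [[191.0, 253.0], [197.0, 279.0], [189.0, 320.0], [162.0, 318.0], [170.0, 267.0], [181.0, 251.0]]
top tray 0.89 [449.49597 297.34692] [array([449.6, 297.6]), array([70.5, 72.4]), np.float64(73.3)] [[492.0, 320.0], [427.0, 339.0], [407.0, 
[... 449 characters left out ...]
64(90.0)]
side orange [242 191  39   9 245] [261.7 194.8] [array([261., 195.]), array([ 8., 38.]), np.float64(90.0)]
side orange [464 234  20  26 188] [474.7 245.2] [array([470.5, 246.5]), array([19.9, 19.9]), np.float64(17.5)]
side green [306 188  63  43 940] [337.7 211.5] [array([336.7, 212.4]), array([16.1, 67.3]), np.float64(58.0)]
side sander 0.71 [264.8102 203.2125] [array([268.1, 202.7]), array([59.8, 26. ]), np.float64(2.2)] [[298.0, 204.0], [283.0, 215.0], [238.0, 212.0], [245.0, 189.0], [277.0, 190.0]]
side tray 0.96 [253.6753  416.84622] [array([250.6, 416.4]), array([ 99.4, 106.3]), np.float64(68.6)] [[313.0, 443.0], [218.0, 479.0], [198.0, 385.0], [282.0, 356.0], [313.0, 430.0]]
```

View pics/crop_top.png

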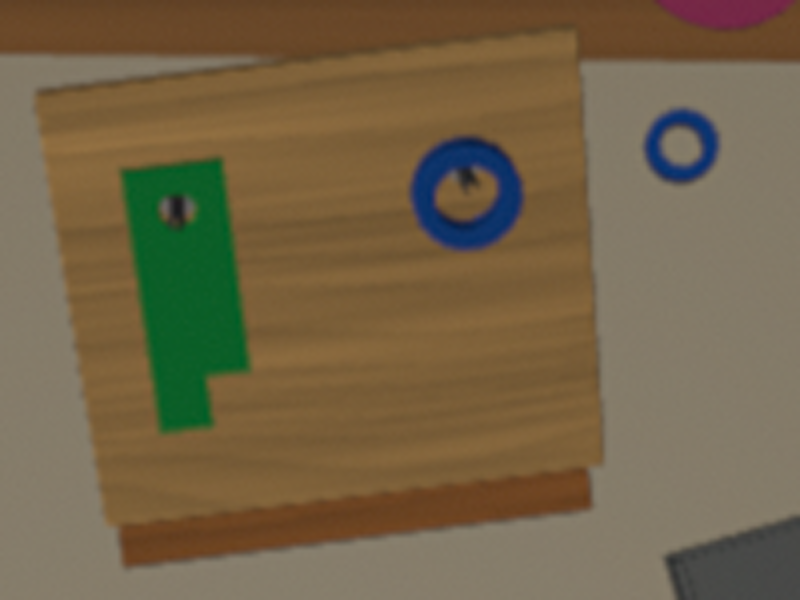

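View pics/crop_side.png

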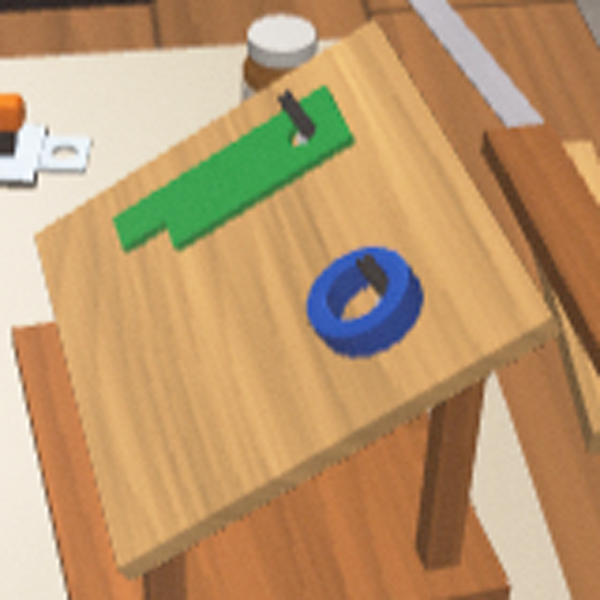

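Both crops agree. The peg ring at top (356,183) / side (372,245) is about 26 px across, roughly 55 mm at its height. The bench ring at (355,309) is about 77 mm and the one at (410,171) about 38 mm. So the ring on the right peg is the middle size and is the target. The board corners are clear in both views, so I'll fit poses from them now.

```bash
cat > fit.py <<'E'
from h import *
from scipy.optimize import least_squares
import json
T,S=viewer.capture('top'),viewer.capture('side')
def bp(v,X):
    r=R.from_euler('z',v[2])*R.from_euler('y',-30,degrees=True)
    return r.apply(np.atleast_2d(X))+[v[0],v[1],v[3] if len(v)>3 else .09]
C=np.array([[.25,.14,0],[.25,-.14,0],[0,-.14,0],[0,.14,0]])
ct=np.array([[38,92],[576,30],[601,464],[107,524]])/4+[240,135]
cs=np.array([[375,20],[556,322],[130,575],[36,237]])/3.75+[275,165]
def res(v): return np.r_[(proj(T,bp(v,C))-ct).ravel(),(proj(S,bp(v,C))-cs).ravel()]
b=least_squares(res,[.53,-.02,.12,.09],loss='soft_l1'); print('board',b.x,res(b.x).round(1))
# sander
def sp(v,X): return R.from_euler('z',v[2]).apply(np.atleast_2d(X))+[v[0],v[1],0]
g=[[0,0,.05],[.083,0,.01]]
gt=np.array([[173.9,293.5],[186,257.5]]); gs=np.array([[261.5,194.8],[292.6,206.3]])
rs=lambda v:np.r_[(proj(T,sp(v,g))-gt).ravel(),(proj(S,sp(v,g))-gs).ravel()]
s=least_squares(rs,[.46,.32,-.2]); print('sander',s.x,rs(s.x).round(1))
tr=np.array([onz(T,c,.04) for c in [[492,320],[427,339],[407,275],[472,256]]]); print('tray',tr.mean(0),np.linalg.norm(np.diff(tr,axis=0),axis=1))
for p,uv in((T,(356.3,183)),(S,(372,246))):
    o,d=ray(p,uv); n=bp(b.x,[[0,0,1]])-bp(b.x,[[0,0,0]]); q=bp(b.x,[[0,0,.012]])[0]
    X=o+d*((q-o)@n[0])/(d@n[0]); print('tape in board',(np.linalg.inv(np.vstack([bp(b.x,e)-bp(b.x,[0,0,0]) for e in np.eye(3)]).T)@(X-bp(b.x,[0,0,0])[0])).round(4))
json.dump(dict(board=b.x.tolist(),sander=s.x.tolist(),tray=tr.mean(0).tolist()),open('fit.json','w'))
E
python3 fit.py
cat >> h.py <<'E'
import json
def B():
    v=json.load(open('fit.json'))['board']; return R.from_euler('z',v[2])*R.from_euler('y',-30,degrees=True),np.array([v[0],v[1],v[3]])
FL=R.from_matrix(np.array([[-1,0,0],[0,1,0],[0,0,-1.]]).T) # tool y=frame y, z=-frame z
def rel(pos,rot):
    s=status.observe(); r=R.from_quat(s['tcp_rot'])
    d=r.inv().apply(np.array(pos)-s['tool_pos'])/.25; w=(r.inv()*rot).as_rotvec()/(np.pi/2)
    print('row',np.r_[d,w].round(3).tolist(),'tcp',s['tool_pos'].round(4),'F',s['contact_force'].round(1),'gap',round(s['finger_gap'],4),'t',round(s['t'],2))
def inb(X):
    r,o=B(); return r.inv().apply(np.array(X)-o)
E
python3 - <<'E'
from h import *
r,o=B(); rel(o+r.apply([.175,-.075,.14]),r*FL)
E
```

```text
board [ 0.53042969 -0.02911976  0.13444008  0.08675401] [-1.2 -0.4  0.3 -1.6  0.7 -0.9 -0.4 -0.4 -0.1  0.5 -0.4  0.2 -3.5  0.
 -0.8  0.2]
sander [ 0.44953872  0.32103921 -0.1617822 ] [ 1.1 -1.1  0.2  0.2 -0.4 -2.  -0.9 -0.7]
tray [ 0.44536001 -0.30811184  0.04      ] [0.1554868  0.15210347 0.15718735]
tape in board [ 0.1715 -0.0744  0.012 ]
tape in board [ 0.1733 -0.0753  0.012 ]
row [-2.418, -1.918, -0.157, -0.093, -0.325, -0.346] tcp [0.2666 0.5928 0.2563] F [ 0.3 -0.3 -0. ] gap 0.0856 t 1.6
```

```bash
python3 -m handwheel '[[[-0.15,-0.1,-0.15,0,0,0],[-0.3,-0.25,-0.3,0,0,-0.05],[-0.45,-0.4,-0.4,0,0,-0.1],[-0.6,-0.5,-0.4,0,0,-0.15],[-0.75,-0.6,-0.4,0,0,-0.2]]]' 1
python3 -m handwheel '[[[-0.15,-0.1,0,0,0,-0.05],[-0.3,-0.2,0,0,0,-0.09],[-0.45,-0.3,0,0,0,-0.14],[-0.6,-0.4,0,0,0,-0.14],[-0.75,-0.5,0,0,0,-0.14]]]'
python3 - <<'E'
from h import *
r,o=B(); rel(o+r.apply([.1725,-.075,.14]),r*FL)
E
```

```text
t: 2.1
tool_pos: [0.3671, 0.3944, 0.3571]
tcp_rot: [0.052, 0.999, 0.002, 0.001]
contact_force: [1.4, 0.1, 0.2]
finger_gap: 0.0853
grasp_force: 0.0
t: 2.6
tool_pos: [0.5406, 0.2493, 0.3553]
tcp_rot: [-0.056, 0.998, 0.0, 0.0]
contact_force: [0.5, -0.1, -0.9]
finger_gap: 0.0856
grasp_force: 0.0
row [-0.16, -1.395, 0.244, -0.004, -0.333, -0.014] tcp [0.5406 0.2493 0.3553] F [ 0.5 -0.1 -0.9] gap 0.0856 t 2.6
```

```bash
python3 -m handwheel '[[[0,-0.2,0,0,-0.07,0],[-0.04,-0.4,0,0,-0.14,0],[-0.08,-0.6,0,0,-0.2,0],[-0.12,-0.8,0,0,-0.27,0],[-0.16,-1,0,0,-0.333,0]]]'
python3 - <<'E'
from h import *
r,o=B(); rel(o+r.apply([.1725,-.075,.14]),r*FL)
E
```

```text
t: 3.1
tool_pos: [0.6057, 0.0087, 0.3559]
tcp_rot: [-0.054, 0.964, 0.014, 0.261]
contact_force: [1.2, 0.5, 0.1]
finger_gap: 0.0855
grasp_force: 0.0
row [0.118, -0.409, 0.218, -0.008, 0.003, -0.012] tcp [0.6057 0.0087 0.3559] F [1.2 0.5 0.1] gap 0.0855 t 3.1
```

```bash
python3 -m handwheel '[[[0.06,-0.2,0.1,0,0,0],[0.118,-0.409,0.218,-0.008,0.003,-0.012],[0.118,-0.409,0.218,-0.008,0.003,-0.012],[0.118,-0.409,0.218,-0.008,0.003,-0.012]]]'
python3 - <<'E'
from h import *
r,o=B(); rel(o+r.apply([.1725,-.075,.08]),r*FL)
p=viewer.capture('wrist'); 
L=[o+r.apply(x) for x in ([.185,-.075,0],[.185,-.075,.038],[.1725,-.075,.019],[.1725,-.046,.019],[.1725,-.104,.019])]
uv=proj(p,L); print(uv.round(1).tolist(), p['position'])
q=dict(pixels=p['pixels'].copy())
for u in uv: cv2.drawMarker(q['pixels'],tuple(int(v) for v in u.round()),(255,0,0),0,8,1)
save(q,'w1')
E
```

```text
t: 3.5
tool_pos: [0.6174, -0.0964, 0.2905]
tcp_rot: [-0.06, 0.965, 0.017, 0.254]
contact_force: [-0.2, 0.1, 0.5]
finger_gap: 0.0855
grasp_force: 0.0
row [-0.017, 0.014, 0.231, -0.002, -0.006, -0.006] tcp [ 0.6174 -0.0964  0.2905] F [-0.2  0.1  0.5] gap 0.0855 t 3.5
[[325.8, 259.9], [326.5, 285.1], [326.1, 251.9], [375.6, 251.6], [276.6, 252.3]] [ 0.48556627 -0.11320124  0.35129139]
```

View pics/w1.png

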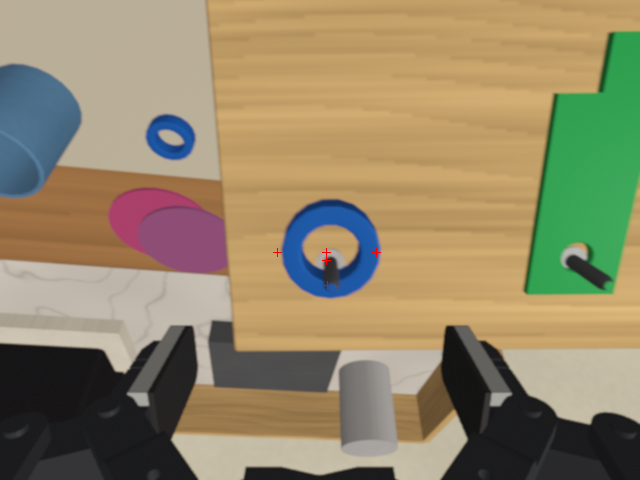

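The picture shows the tape at (331,248), with the peg tip at about (331,283), between the open fingers. That is about 3 mm to the left (+y) of my prediction. I'll correct for it and descend.

```bash
python3 -m handwheel '[[[-0.013,0.022,0.15,-0.002,-0.006,-0.006],[-0.013,0.022,0.3,-0.002,-0.006,-0.006],[-0.013,0.022,0.38,-0.002,-0.006,-0.006],[-0.013,0.022,0.43,-0.002,-0.006,-0.006],[-0.013,0.022,0.43,-0.002,-0.006,-0.006]]]'
python3 - <<'E'
from h import *
r,o=B(); rel(o+r.apply([.1715,-.072,.027]),r*FL)
E
python3 -m handwheel '[[[0,0,0,0,0,0],[0,0,0,0,0,0],[0,0,0,0,0,0],[0,0,0,0,0,0],[0,0,0,0,0,0]]]' 0
python3 - <<'E'
from h import *
r,o=B(); rel(o+r.apply([.1715,-.072,.027]),r*FL); print(status.observe()['grasp_force'],inb(status.observe()['tool_pos']))
E
```

```text
t: 4.05
tool_pos: [0.6738, -0.0752, 0.2006]
tcp_rot: [-0.071, 0.963, 0.02, 0.26]
contact_force: [-0.4, -0.5, -0.3]
finger_gap: 0.0849
grasp_force: 0.0
row [0.013, -0.029, 0.014, 0.005, 0.002, 0.007] tcp [ 0.6738 -0.0752  0.2006] F [-0.4 -0.5 -0.3] gap 0.0849 t 4.05
t: 4.55
tool_pos: [0.6736, -0.0783, 0.2041]
tcp_rot: [-0.069, 0.962, 0.018, 0.262]
contact_force: [-4.3, -0.1, 6.6]
finger_gap: 0.0553
grasp_force: 61.8
row [0.018, -0.016, 0.028, 0.002, 0.005, 0.005] tcp [ 0.6736 -0.0783  0.2041] F [-4.3 -0.1  6.6] gap 0.0553 t 4.55
61.798789501190186 [ 0.17581068 -0.06794619  0.03398503]
```

```bash
python3 -m handwheel '[[[0,0,-0.1,0,0,0],[0,0,-0.2,0,0,0],[0,0,-0.3,0,0,0],[0,0,-0.4,0,0,0],[0,0,-0.5,0,0,0]]]'
python3 - <<'E'
from h import *
f=json.load(open('fit.json')); t=f['tray']
rel([t[0],t[1],.2],R.from_euler('z',f['board'][2])*FL)
p=viewer.capture('side'); save(p,'s2'); print([(d['location'],d['conf']) for d in viewer.search_frame(p,'tape')])
E
```

```text
t: 5.05
tool_pos: [0.6102, -0.0869, 0.3112]
tcp_rot: [-0.069, 0.963, 0.018, 0.261]
contact_force: [0.6, -0.5, -1.2]
finger_gap: 0.0558
grasp_force: 65.7
row [0.897, -0.781, -0.008, 0.001, 0.337, 0.006] tcp [ 0.6102 -0.0869  0.3112] F [ 0.6 -0.5 -1.2] gap 0.0558 t 5.05
[([0.6247, -0.1021, 0.294], 0.93), ([0.7447, -0.2259, 0.0141], 0.66), ([0.412, -0.1054, 0.0275], 0.64)]
```

View pics/s2.png

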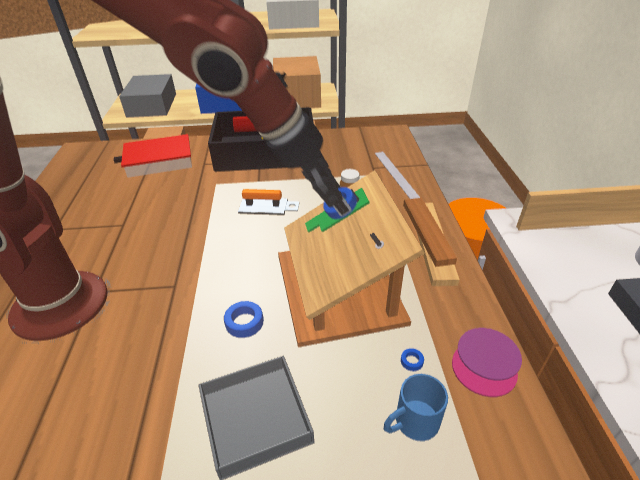

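The tape is held, at (341,203), and the right peg at (376,240) is free. Next I'll carry the tape to the tray.

```bash
python3 -m handwheel '[[[0.12,-0.15,-0.05,0,0.08,0],[0.3,-0.31,-0.05,0,0.17,0],[0.5,-0.47,-0.05,0,0.25,0],[0.7,-0.63,-0.04,0,0.337,0],[0.897,-0.781,-0.008,0,0.337,0.006]]]'
python3 -m handwheel '[[[0,0,0,0,0,0],[0,0,0,0,0,0]]]'
python3 - <<'E'
from h import *
f=json.load(open('fit.json')); t=f['tray']
rel([t[0],t[1],.0375],R.from_euler('z',f['board'][2])*FL)
E
```

```text
t: 5.65
tool_pos: [0.4768, -0.2723, 0.2215]
tcp_rot: [-0.07, 0.998, 0.001, 0.0]
contact_force: [0.9, 0.2, -0.8]
finger_gap: 0.0556
grasp_force: 65.7
t: 5.85
tool_pos: [0.4725, -0.2735, 0.2211]
tcp_rot: [-0.066, 0.998, 0.001, -0.002]
contact_force: [0.8, 0.6, 0.3]
finger_gap: 0.0555
grasp_force: 65.7
row [0.123, -0.125, 0.734, 0.002, -0.002, -0.002] tcp [ 0.4725 -0.2735  0.2211] F [0.8 0.6 0.3] gap 0.0555 t 5.85
```

```bash
python3 -m handwheel '[[[0.1,-0.1,0.1,0,0,0],[0.123,-0.125,0.3,0,0,0],[0.123,-0.125,0.5,0,0,0],[0.123,-0.125,0.62,0,0,0],[0.123,-0.125,0.68,0,0,0]]]'
python3 -m handwheel '[[[0,0,0.015,0,0,0],[0,0,0.03,0,0,0],[0,0,0.045,0,0,0],[0,0,0.052,0,0,0],[0,0,0.052,0,0,0]]]'
python3 -c "
from h import *
t=json.load(open('fit.json'))['tray'];rel([t[0],t[1],.0375],R.from_euler('z',.134)*FL)"
```

```text
t: 6.35
tool_pos: [0.4473, -0.305, 0.0496]
tcp_rot: [-0.068, 0.998, 0.003, -0.002]
contact_force: [0.1, 0.5, -0.2]
finger_gap: 0.0557
grasp_force: 65.7
t: 6.85
tool_pos: [0.4475, -0.3075, 0.0397]
tcp_rot: [-0.067, 0.998, 0.001, -0.0]
contact_force: [0.1, 0.2, -0.9]
finger_gap: 0.0554
grasp_force: 65.7
row [0.009, -0.001, 0.009, 0.001, -0.0, 0.0] tcp [ 0.4475 -0.3075  0.0397] F [ 0.1  0.2 -0.9] gap 0.0554 t 6.85
```

```bash
python3 -m handwheel '[[[0,0,0.008,0,0,0],[0,0,0.016,0,0,0],[0,0,0.016,0,0,0]]]'
python3 -m handwheel '[[[0,0,0.008,0,0,0],[0,0,0.008,0,0,0]]]'
```

```text
t: 7.15
tool_pos: [0.4472, -0.3075, 0.0352]
tcp_rot: [-0.067, 0.998, 0.001, -0.001]
contact_force: [0.4, -0.1, 1.5]
finger_gap: 0.0555
grasp_force: 65.8
t: 7.35
tool_pos: [0.4473, -0.3076, 0.0351]
tcp_rot: [-0.067, 0.998, 0.001, -0.001]
contact_force: [-2.4, 1.8, 14.8]
finger_gap: 0.0554
grasp_force: 67.1
```

```bash
python3 -m handwheel '[[[0,0,0,0,0,0],[0,0,0,0,0,0],[0,0,0,0,0,0],[0,0,0,0,0,0],[0,0,0,0,0,0]]]' 1
python3 -m handwheel '[[[0,0,-0.1,0,0,0],[0,0,-0.3,0,0,0],[0,0,-0.5,0,0,0],[0,0,-0.7,0,0,0],[0,0,-0.9,0,0,0]]]'
python3 - <<'E'
from h import *
f=json.load(open('fit.json')); s=f['sander']
for n in ['top','wrist']:
    p=viewer.capture(n); save(p,'t3'+n)
    print([(d['location'].round(3) if hasattr(d['location'],'round') else d['location'],d['conf']) for d in viewer.search_frame(p,'tape')],proj(p,f['tray']))
rel([s[0],s[1],.2],R.from_euler('z',s[2])*FL)
E
```

```text
t: 7.85
tool_pos: [0.447, -0.3073, 0.0328]
tcp_rot: [-0.067, 0.998, 0.001, -0.001]
contact_force: [0.2, 0.2, 0.5]
finger_gap: 0.0852
grasp_force: 0.0
t: 8.35
tool_pos: [0.4471, -0.3075, 0.2601]
tcp_rot: [-0.067, 0.998, 0.001, -0.001]
contact_force: [1.4, -0.6, -0.1]
finger_gap: 0.0855
grasp_force: 0.0
[([0.4151, -0.0897, 0.0298], 0.78), ([0.7465, -0.22, 0.0186], 0.73), ([0.4573, -0.2918, 0.0278], 0.67)] [[449.49063782 297.312675  ]]
[([0.4447, -0.3091, 0.02], 0.93), ([0.4154, -0.0986, 0.0213], 0.85), ([0.7361, -0.2195, 0.0171], 0.67), ([0.5526, -0.0908, 0.1011], 0.58)] [[325.30603274 190.65625971]]
row [-0.345, 2.492, 0.238, 0.0, 0.0, 0.189] tcp [ 0.4477 -0.3079  0.2593] F [ 0.3  0.2 -1.2] gap 0.0853 t 8.55
```

View pics/t3wrist.png

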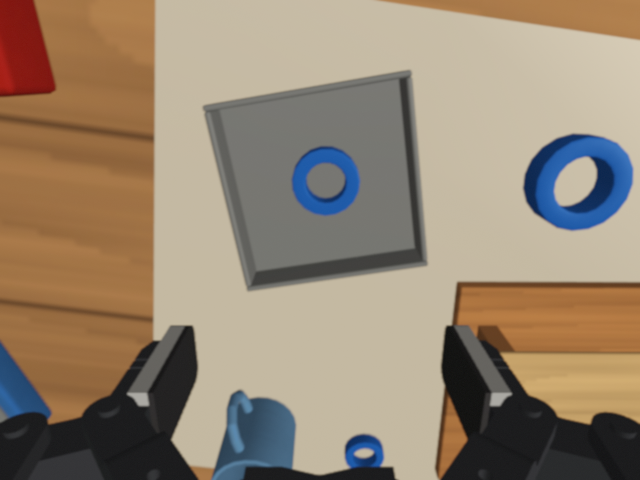

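The tape lies flat at the tray centre, (326,181) in the wrist view. Now the sander.

```bash
python3 -m handwheel '[[[0,0.2,-0.1,0,0,0.03],[-0.05,0.4,-0.2,0,0,0.06],[-0.1,0.6,-0.2,0,0,0.1],[-0.13,0.8,-0.2,0,0,0.12],[-0.17,1,-0.2,0,0,0.14]]]'
python3 -m handwheel '[[[0,0.2,0,0,0,0.03],[-0.05,0.4,0,0,0,0.05],[-0.1,0.6,0.1,0,0,0.05],[-0.13,0.8,0.15,0,0,0.05],[-0.17,1,0.2,0,0,0.05]]]'
python3 - <<'E'
from h import *
s=json.load(open('fit.json'))['sander']
rel([s[0],s[1],.2],R.from_euler('z',s[2])*FL)
E
```

```text
t: 9.05
tool_pos: [0.4541, -0.0673, 0.3068]
tcp_rot: [0.043, 0.999, 0.001, -0.003]
contact_force: [1.7, 0.2, -0.2]
finger_gap: 0.0855
grasp_force: 0.0
t: 9.55
tool_pos: [0.5142, 0.1653, 0.2588]
tcp_rot: [0.082, 0.997, -0.0, -0.003]
contact_force: [1.1, 0.5, 0.2]
finger_gap: 0.0854
grasp_force: 0.0
row [0.355, 0.573, 0.237, -0.001, -0.004, -0.001] tcp [0.5142 0.1653 0.2588] F [1.1 0.5 0.2] gap 0.0854 t 9.55
```

```bash
python3 -m handwheel '[[[0.1,0.2,0.05,0,0,0],[0.2,0.38,0.12,0,0,0],[0.355,0.573,0.237,0,0,0],[0.355,0.573,0.237,0,0,0],[0.355,0.573,0.237,0,0,0]]]'
python3 - <<'E'
from h import *
s=json.load(open('fit.json'))['sander']
rel([s[0],s[1],.052],R.from_euler('z',s[2])*FL)
p=viewer.capture('wrist'); 
rz=R.from_euler('z',s[2]); o=np.array([s[0],s[1],0])
q=dict(pixels=p['pixels'].copy())
pts=[[.055,0,.056],[-.055,0,.056],[.083,0,.01],[.065,.035,.01],[.065,-.035,.01],[-.065,.035,.01],[-.065,-.035,.01]]
uv=proj(p,rz.apply(pts)+o); print(uv.round(1).tolist())
for u in uv: cv2.drawMarker(q['pixels'],tuple(int(v) for v in u.round()),(0,255,0),0,10,1)
save(q,'w4')
hsv=cv2.cvtColor(p['pixels'],cv2.COLOR_RGB2HSV); m=cv2.inRange(hsv,(5,190,120),(14,255,255))
k,l,st,c=cv2.connectedComponentsWithStats(m)
for i in range(1,k):
    if st[i,4]>300: print(st[i],c[i],cv2.minAreaRect(np.argwhere(l==i)[:,::-1].astype(np.float32)))
E
```

```text
t: 10.05
tool_pos: [0.4452, 0.324, 0.1988]
tcp_rot: [0.077, 0.997, -0.001, -0.006]
contact_force: [-0.2, 0.3, -0.4]
finger_gap: 0.0852
grasp_force: 0.0
row [-0.026, -0.008, 0.587, -0.001, -0.007, 0.005] tcp [0.4452 0.324  0.1988] F [-0.2  0.3 -0.4] gap 0.0852 t 10.05
[[316.6, 317.7], [317.6, 154.0], [316.8, 320.6], [361.4, 300.7], [272.5, 300.0], [368.7, 131.0], [267.4, 130.2]]
[303 149  29 161 343] [305.03206997 230.08163265] ((310.3712158203125, 228.28427124023438), (27.365819931030273, 161.04986572265625), 5.031933784484863)
```

View pics/w4.png

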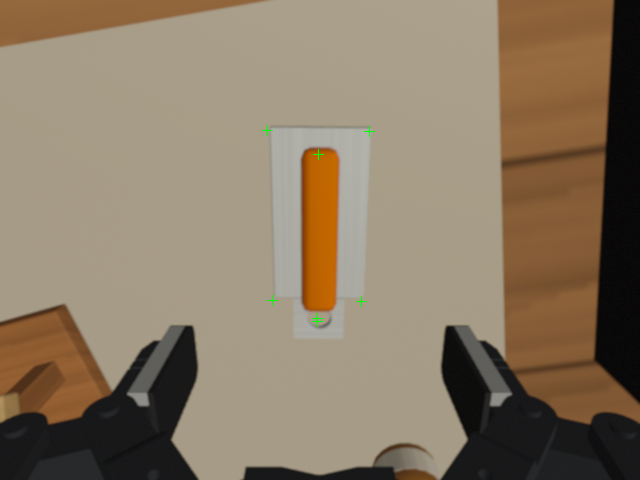

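The bar spans (303–338, 147–311) and the eye is at (319,320). The pose is confirmed within about 2–3 mm, so I'll descend and grip.

```bash
python3 -m handwheel '[[[-0.015,0.002,0.15,0,-0.007,0.005],[-0.015,0.002,0.3,0,-0.007,0.005],[-0.015,0.002,0.45,0,-0.007,0.005],[-0.015,0.002,0.55,0,-0.007,0.005],[-0.015,0.002,0.58,0,-0.007,0.005]]]'
python3 -m handwheel '[[[0,0,0.01,0,0,0],[0,0,0.01,0,0,0],[0,0,0.01,0,0,0],[0,0,0.01,0,0,0],[0,0,0.01,0,0,0]]]' 0
python3 -m handwheel '[[[0,0,0,0,0,0],[0,0,0,0,0,0],[0,0,0,0,0,0]]]'
```

```text
t: 10.6
tool_pos: [0.4538, 0.3166, 0.0547]
tcp_rot: [0.087, 0.996, -0.003, 0.002]
contact_force: [-0.3, 0.2, 0.9]
finger_gap: 0.0852
grasp_force: 0.0
t: 11.1
tool_pos: [0.4557, 0.3212, 0.0572]
tcp_rot: [0.085, 0.996, 0.002, 0.006]
contact_force: [1.0, 0.8, 5.4]
finger_gap: 0.0232
grasp_force: 60.3
t: 11.4
tool_pos: [0.4557, 0.3212, 0.0572]
tcp_rot: [0.086, 0.996, 0.002, 0.006]
contact_force: [0.3, 0.9, 6.4]
finger_gap: 0.0229
grasp_force: 60.4
```

```bash
python3 -m handwheel '[[[0,0,-0.1,0,0,0],[0,0,-0.25,0,0,0],[0,0,-0.45,0,0,0],[0,0,-0.65,0,0,0],[0,0,-0.85,0,0,0]]]'
python3 -m handwheel '[[[0,0,-0.15,0,0,0],[0,0,-0.3,0,0,0],[0,0,-0.3,0,0,0]]]'
python3 - <<'E'
from h import *
p=viewer.capture('wrist'); s=status.observe(); print(s['tool_pos'],s['contact_force'],s['finger_gap'])
r=R.from_quat(s['tcp_rot'])
uv=proj(p,s['tool_pos']+r.apply([[-.075,0,.0472],[-.075,0,.0572]])); print(uv)
c=p['pixels'][200:420,210:430]; save({'pixels':cv2.resize(c,None,fx=2.7,fy=2.7,interpolation=cv2.INTER_CUBIC)},'w5')
r0,o=B(); rel(o+r0.apply([.185-.075,-.075,.22]),r0*FL)
E
```

```text
t: 11.9
tool_pos: [0.4517, 0.3191, 0.2693]
tcp_rot: [0.086, 0.996, -0.001, 0.004]
contact_force: [1.4, 1.6, -3.5]
finger_gap: 0.0233
grasp_force: 59.5
t: 12.2
tool_pos: [0.4535, 0.3213, 0.3484]
tcp_rot: [0.086, 0.996, 0.004, 0.009]
contact_force: [0.7, 0.2, -3.1]
finger_gap: 0.0229
grasp_force: 59.9
[0.45230041 0.32034397 0.34510628] [ 0.63408228  0.45979069 -3.67629898] 0.023366011123715048
[[317.60976516 433.46175691]
 [317.58747696 418.6346848 ]]
row [-0.58, -1.628, 0.051, -0.049, -0.323, -0.191] tcp [0.4523 0.3203 0.3451] F [ 0.6  0.5 -3.7] gap 0.0234 t 12.25
```

View pics/w5.png

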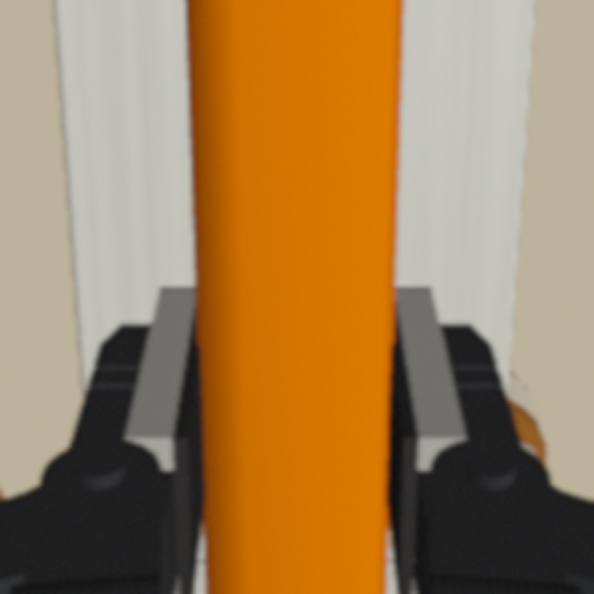

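The eye is hidden by the gripper in this view; the bar is square in the pads. I'll carry it over and measure the pad's rear edge and the eye once it is hovering.

```bash
python3 -m handwheel '[[[-0.05,-0.15,0,-0.005,-0.03,-0.02],[-0.12,-0.3,0,-0.01,-0.07,-0.04],[-0.18,-0.46,0,-0.015,-0.1,-0.06],[-0.24,-0.62,0,-0.02,-0.13,-0.08],[-0.3,-0.8,0,-0.025,-0.16,-0.095]]]'
python3 -c "
from h import *
r0,o=B(); rel(o+r0.apply([.185-.075,-.075,.22]),r0*FL)"
```

```text
t: 12.75
tool_pos: [0.4899, 0.1087, 0.3406]
tcp_rot: [0.009, 0.992, 0.008, 0.129]
contact_force: [0.7, 0.4, -2.9]
finger_gap: 0.0228
grasp_force: 59.9
row [-0.148, -0.855, 0.058, -0.026, -0.168, -0.093] tcp [0.4899 0.1087 0.3406] F [ 0.7  0.4 -2.9] gap 0.0228 t 12.75
```

```bash
python3 -m handwheel '[[[-0.03,-0.17,0,-0.005,-0.04,-0.02],[-0.06,-0.34,0,-0.01,-0.08,-0.04],[-0.09,-0.51,0.02,-0.015,-0.12,-0.06],[-0.12,-0.68,0.04,-0.02,-0.15,-0.08],[-0.148,-0.855,0.058,-0.026,-0.168,-0.093]]]'
python3 -m handwheel '[[[0,0,0,0,0,0],[0,0,0,0,0,0],[0,0,0,0,0,0]]]'
python3 - <<'E'
from h import *
r0,o=B(); rel(o+r0.apply([.185-.075,-.075,.22]),r0*FL)
W,T,S=[viewer.capture(n) for n in ('wrist','top','side')]
s=status.observe(); r=R.from_quat(s['tcp_rot']); t=s['tool_pos']
pr=[proj(p,np.vstack([t+r.apply([-.075,0,.0472]),t+r.apply([-.075,0,.0572]),o+r0.apply([.185,-.075,0]),o+r0.apply([.185,-.075,.038]),t+r.apply([.073,.02,.0472])])).round(1).tolist() for p in (W,T,S)]
print(pr)
for p,q in zip((W,T,S),pr):
  print([(np.round(d['location'],3),d['conf']) for d in viewer.search_frame(p,'sander_eye')[:2]])
a=T['pixels'][100:300,250:450]; b=S['pixels'][110:310,270:470]
save({'pixels':np.hstack([cv2.resize(x,(400,400),interpolation=cv2.INTER_CUBIC) for x in (a,b)])},'c6')
g=W['pixels'][:,260].astype(int).sum(1); print('edge rows',[(i,int(g[i+2]-g[i-2])) for i in range(2,400) if abs(g[i+2]-g[i-2])>90])
E
```

```text
t: 13.25
tool_pos: [0.5223, -0.0904, 0.332]
tcp_rot: [-0.061, 0.965, 0.019, 0.253]
contact_force: [-0.1, 0.7, -4.1]
finger_gap: 0.0228
grasp_force: 60.0
t: 13.55
tool_pos: [0.524, -0.0881, 0.3336]
tcp_rot: [-0.061, 0.965, 0.019, 0.253]
contact_force: [0.6, 0.7, -3.9]
finger_gap: 0.0227
grasp_force: 60.2
row [0.004, -0.07, 0.004, 0.001, -0.006, -0.005] tcp [ 0.524  -0.0881  0.3336] F [ 0.6  0.7 -3.9] gap 0.0227 t 13.55
[[[320.8, 444.8], [320.7, 429.4], [299.6, 287.1], [297.6, 307.9], [374.2, 129.6]], [[357.1, 204.8], [356.5, 202.9], [355.4, 175.0], [357.6, 180.8], [352.5, 277.9]], [[334.9, 179.7], [337.7, 183.7], [379.9, 246.4], [371.4, 234.6], [262.2, 217.9]]]
[(array([ 0.511, -0.089,  0.296]), 0.8), (array([0.57 , 0.027, 0.113]), 0.52)]
[(array([ 0.572, -0.079,  0.32 ]), 0.95)]
[(array([ 0.546, -0.095,  0.304]), 0.97), (array([0.7  , 0.347, 0.069]), 0.25)]
edge rows [(52, 136), (53, 189), (54, 198), (55, 141), (117, -163), (118, -170), (120, 101), (121, 250), (122, 293), (123, 179), (317, -91), (318, -243), (319, -417), (320, -470), (321, -398), (322, -246), (360, 120), (361, 112), (363, -193), (364, -317), (365, -309), (366, -198)]
```

View pics/c6.png

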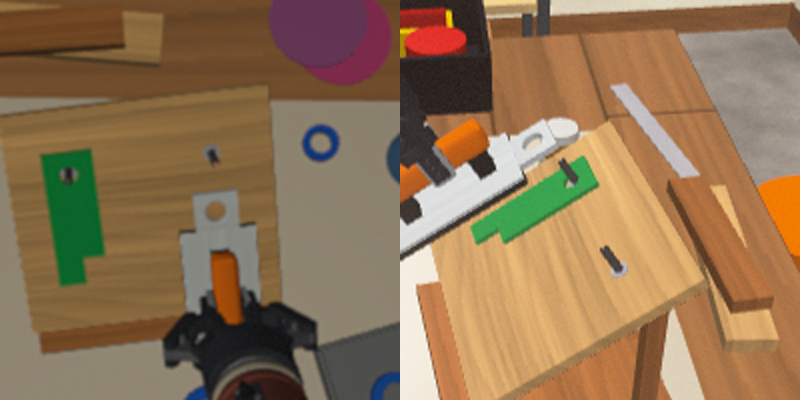

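The picture shows the eye at (215,211) in the top crop, close to the prediction, and at (534,142) in the side crop. The free peg is at (212,157) and from (603,250) to (618,270). I've used up the picture views, so I'll refine both positions numerically.

```bash
cat > me.py <<'E'
from h import *
from scipy.optimize import least_squares
def blob(m,c,rad):
    k,l,st,ce=cv2.connectedComponentsWithStats(m.astype(np.uint8))
    b=[(np.linalg.norm(ce[i]-c),i) for i in range(1,k) if st[i,4]>=4 and np.linalg.norm(ce[i]-c)<rad]
    if not b: return None
    i=min(b)[1]; return ce[i],st[i].tolist()
def measure(eye=(-.075,0)):
    r0,o=B(); s=status.observe(); r=R.from_quat(s['tcp_rot']); t=s['tool_pos']
    E=[];P=[]
    for n in ('top','side'):
        p=viewer.capture(n); hsv=cv2.cvtColor(p['pixels'],cv2.COLOR_RGB2HSV).astype(int)
        ue=proj(p,t+r.apply([eye[0],eye[1],.0472]))[0]; up=proj(p,o+r0.apply([.185,-.075,.019]))[0]
        silver=(hsv[...,1]<60)&(hsv[...,2]>90); 
        h=blob(~silver,ue,6); d=blob(hsv[...,2]<75,up,8)
        print(n,'eye pred',ue.round(1),h,'peg pred',up.round(1),d)
        if h: E.append((p,h[0]))
        if d: P.append((p,d[0]))
    fe=least_squares(lambda v:np.concatenate([proj(p,t+r.apply([v[0],v[1],.049]))[0]-c for p,c in E]),list(eye))
    fp=least_squares(lambda v:np.concatenate([proj(p,o+r0.apply([v[0],v[1],.019]))[0]-c for p,c in P]),[.185,-.075])
    print('eye in tool',fe.x,fe.fun,'peg in board',fp.x,fp.fun)
    return fe.x,fp.x
if __name__=='__main__':
    e,p=measure(); r0,o=B()
    z=.0572
    print('eye underside in board now',inb(status.observe()['tool_pos']+R.from_quat(status.observe()['tcp_rot']).apply([e[0],e[1],z])))
    for h in (.055,.0):
        tgt=r0*FL; rel(o+r0.apply([p[0],p[1],h])-tgt.apply([e[0],e[1],z]),tgt)
E
python3 me.py
```

```text
top eye pred [357.7 204.6] (array([358.18055556, 204.125     ]), [354, 200, 10, 9, 72]) peg pred [356.5 177.9] (array([355.95454545, 177.86363636]), [354, 175, 5, 7, 22])
side eye pred [335.2 179.7] None peg pred [375.7 240.6] (array([375.58823529, 239.41176471]), [371, 234, 10, 11, 34])
eye in tool [-0.07515856 -0.00105852] [ 5.68434189e-14 -5.68434189e-14] peg in board [ 0.18556176 -0.07324866] [-0.35105126 -0.14884722  0.08365176  0.44277027]
eye underside in board now [ 0.18794042 -0.06034697  0.16445946]
row [0.008, -0.054, 0.439, -0.0, -0.003, -0.005] tcp [ 0.5253 -0.089   0.3356] F [ 0.8  0.5 -2.5] gap 0.0232 t 13.95
row [0.007, -0.054, 0.659, -0.0, -0.003, -0.005] tcp [ 0.5253 -0.089   0.3356] F [ 0.8  0.5 -2.5] gap 0.0232 t 13.95
```

```bash
python3 -m handwheel '[[[0.004,-0.03,0.08,0,-0.003,-0.005],[0.008,-0.054,0.18,0,-0.003,-0.005],[0.008,-0.054,0.3,0,-0.003,-0.005],[0.008,-0.054,0.4,0,-0.003,-0.005],[0.008,-0.054,0.439,0,-0.003,-0.005]]]'
python3 -m handwheel '[[[0,0,0,0,0,0],[0,0,0,0,0,0],[0,0,0,0,0,0]]]'
python3 me.py
```

```text
t: 14.45
tool_pos: [0.5792, -0.0956, 0.2368]
tcp_rot: [-0.064, 0.964, 0.018, 0.256]
contact_force: [-0.2, 0.3, -2.6]
finger_gap: 0.0229
grasp_force: 60.0
t: 14.75
tool_pos: [0.5794, -0.0965, 0.2407]
tcp_rot: [-0.064, 0.964, 0.017, 0.259]
contact_force: [0.8, -0.3, -2.8]
finger_gap: 0.023
grasp_force: 60.0
top eye pred [358.5 184.9] (array([358.92982456, 184.57894737]), [355, 181, 9, 8, 57]) peg pred [356.5 177.9] None
side eye pred [365.  224.5] (array([366.33333333, 225.97222222]), [363, 223, 8, 7, 36]) peg pred [375.7 240.6] (array([375.25, 241.  ]), [374, 240, 3, 3, 4])
eye in tool [-0.07537122 -0.00182021] [ 0.39471935 -0.23847157 -0.46313598 -0.41923545] peg in board [ 0.18389331 -0.07533502] [-1.70530257e-13  1.98951966e-13]
eye underside in board now [ 0.18646435 -0.07522697  0.05637297]
row [0.01, -0.001, 0.005, -0.001, 0.001, -0.001] tcp [ 0.5793 -0.0964  0.2405] F [-0.1 -0.1 -2.6] gap 0.0229 t 14.85
row [0.01, -0.001, 0.225, -0.001, 0.001, -0.001] tcp [ 0.5793 -0.0964  0.2405] F [-0.1 -0.1 -2.6] gap 0.0229 t 14.85
```

```bash
python3 -m handwheel '[[[0.004,0.007,0.02,0,0,0],[0.004,0.007,0.05,0,0,0],[0.004,0.007,0.08,0,0,0],[0.004,0.007,0.11,0,0,0],[0.004,0.007,0.13,0,0,0]]]'
python3 - <<'E'
from h import *
s=status.observe(); print(inb(s['tool_pos']+R.from_quat(s['tcp_rot']).apply([-.0754,-.0015,.0572])),s['contact_force'])
E
python3 -m handwheel '[[[0,0,0.02,0,0,0],[0,0,0.04,0,0,0],[0,0,0.05,0,0,0],[0,0,0.06,0,0,0],[0,0,0.06,0,0,0]]]'
python3 - <<'E'
from h import *
s=status.observe(); print(inb(s['tool_pos']+R.from_quat(s['tcp_rot']).apply([-.0754,-.0015,.0572])),s['contact_force'])
E
```

```text
t: 15.35
tool_pos: [0.5944, -0.0922, 0.2094]
tcp_rot: [-0.064, 0.964, 0.017, 0.257]
contact_force: [-0.3, 0.3, -2.6]
finger_gap: 0.0233
grasp_force: 60.1
[ 0.18414883 -0.07273695  0.02140887] [-0.32098534  0.3230077  -2.64892573]
t: 15.85
tool_pos: [0.6016, -0.0914, 0.1972]
tcp_rot: [-0.064, 0.964, 0.017, 0.258]
contact_force: [-0.5, 0.1, -3.2]
finger_gap: 0.0231
grasp_force: 60.1
[ 0.18446928 -0.07284274  0.00732162] [-0.49487017  0.12666097 -3.22362686]
```

```bash
python3 -m handwheel '[[[0,0,0.008,0,0,0],[0,0,0.016,0,0,0],[0,0,0.016,0,0,0]]]'
python3 -m handwheel '[[[0,0,0.008,0,0,0],[0,0,0.008,0,0,0]]]'
python3 - <<'E'
from h import *
s=status.observe(); print(inb(s['tool_pos']+R.from_quat(s['tcp_rot']).apply([-.0754,-.0015,.0572])),s['contact_force'])
E
```

```text
t: 16.15
tool_pos: [0.6034, -0.0913, 0.1946]
tcp_rot: [-0.064, 0.964, 0.017, 0.258]
contact_force: [-4.1, 0.5, 0.9]
finger_gap: 0.0227
grasp_force: 60.9
t: 16.35
tool_pos: [0.6033, -0.0914, 0.194]
tcp_rot: [-0.064, 0.964, 0.017, 0.258]
contact_force: [-13.0, -1.8, 11.4]
finger_gap: 0.0229
grasp_force: 62.7
[ 0.18436095 -0.07315854  0.00375362] [-13.01154391  -1.83726542  11.41380903]
```

```bash
python3 -m handwheel '[[[0,0,-0.006,0,0,0],[0,0,-0.006,0,0,0]]]'
python3 -m handwheel '[[[0,0,0,0,0,0],[0,0,0,0,0,0],[0,0,0,0,0,0],[0,0,0,0,0,0]]]' 0.55
python3 - <<'E'
from h import *
s=status.observe(); t=s['tool_pos'];r=R.from_quat(s['tcp_rot']); r0,o=B()
for n in ('top','side'):
    p=viewer.capture(n); hsv=cv2.cvtColor(p['pixels'],cv2.COLOR_RGB2HSV).astype(int)
    u=proj(p,o+r0.apply([[.185,-.074,.003],[.185,-.074,.038],[.184,-.074,.01]])).round().astype(int); print(n,u.tolist())
    x,y=u[:,0].min()-9,u[:,1].min()-9
    print('V');print(hsv[y:y+26,x:x+28,2]) if 0 else None
    g=hsv[y:y+26,x:x+28]; 
    for row in g: print(''.join('#' if v[2]<75 else '.' if v[1]<60 and v[2]>90 else 'w' for v in row))
E
```

```text
t: 16.55
tool_pos: [0.6034, -0.0913, 0.1943]
tcp_rot: [-0.064, 0.964, 0.017, 0.258]
contact_force: [-6.9, -1.4, 5.4]
finger_gap: 0.023
grasp_force: 61.6
t: 16.95
tool_pos: [0.6044, -0.091, 0.1937]
tcp_rot: [-0.064, 0.964, 0.017, 0.258]
contact_force: [0.7, 0.1, -0.7]
finger_gap: 0.047
grasp_force: 0.0
top [[355, 176], [357, 181], [356, 177]]
V
wwwwwwwwwwwwwwwwwwwwwwwwwwww
wwwwwwwwwwwwwwww.wwwwwwwwwww
wwwwwwww..........wwwwwwwwww
...................wwwwwwwww
...................wwwwwwwww
...................wwwwwwwww
...................wwwwwwwww
.........ww........wwwwwwwww
........w##w.......wwwwwwwww
.......w####.......wwwwwwwww
........####.......wwwwwwwww
.....w..w###w......wwwwwwwww
.....ww.w####......wwwwwwwww
......www####.......wwwwwwww
.......www#.........wwwwwwww
..........w.........wwwwwwww
....................wwwwwwww
....................wwww...w
...........................w
...........................w
...........................w
...........................w
...........................w
...........................w
...........................w
............................
side [[379, 245], [371, 234], [377, 243]]
V
wwwwwwwwwwwwwwwwwwwwwwwwwwww
wwwwwwwwwwwwwwwwwwwwwwwwwwww
wwwwwwwwwwwwwwwwwwwwwwwwwwww
wwwwwwwwwwwwwwwwwwwwwwwwwwww
wwwwwwwwwwwwwwwwwwwwwwwwwwww
wwwwwwwwwwwwwwwwwwwwwwwwwwww
wwwwwwwwwwwwwwwwww..wwwwwwww
wwwwwwwwwwwwwwww.....wwwwwww
wwwwwwwwww.wwww.......wwwwww
wwwwwwwwwwww#.........wwwwww
wwwwwwwwwwwww..........wwwww
..wwwwwwww##w#.........wwwww
...wwwww..#www#.........wwww
...www.....#w#ww........wwww
....w.......##w#.........www
............##w##ww......www
.............#ww##........ww
............wwww#w........ww
............ww.#w#.........w
............ww.w...........w
............w..............w
..........................ww
........................wwww
.......................wwwww
.....................wwwwwww
...................wwwwwwwww
```

The peg comes through the eye in both views. I'll back straight out along the board normal.

```bash
python3 -m handwheel '[[[0,0,-0.04,0,0,0],[0,0,-0.12,0,0,0],[0,0,-0.25,0,0,0],[0,0,-0.4,0,0,0],[0,0,-0.55,0,0,0]]]'
python3 -m handwheel '[[[0,0,0,0,0,0],[0,0,0,0,0,0],[0,0,0,0,0,0]]]'
python3 - <<'E'
from h import *
f=json.load(open('fit.json')); r0,o=B(); s=status.observe(); print(s['t'],s['contact_force'],s['tool_pos'])
T,S=viewer.capture('top'),viewer.capture('side')
for p in (T,S):
    for n in ('sander','tape','template','mug','jar'): print(n,[(np.round(d['location'],3).tolist(),round(d['conf'],2)) for d in viewer.search_frame(p,n)[:3]])
    u=proj(p,o+r0.apply([.185,-.074,.019])).round().astype(int)[0]; hsv=cv2.cvtColor(p['pixels'],cv2.COLOR_RGB2HSV).astype(int)
    for row in hsv[u[1]-13:u[1]+13,u[0]-14:u[0]+14]: print(''.join('#' if v[2]<75 else '.' if v[1]<60 and v[2]>90 else 'w' for v in row))
    m=(hsv[...,0]>=5)&(hsv[...,0]<=14)&(hsv[...,1]>190)&(hsv[...,2]>120); g=proj(p,o+r0.apply([.1,-.074,.05]))[0]
    k,l,st,c=cv2.connectedComponentsWithStats(m.astype(np.uint8)); i=min((j for j in range(1,k) if st[j,4]>40),key=lambda j:np.linalg.norm(c[j]-g)); 
    print('grip',c[i],st[i],'pred',g,proj(p,o+r0.apply([.101,-.074,.052])))
E
```

```text
t: 17.55
tool_pos: [0.5346, -0.1002, 0.3142]
tcp_rot: [-0.064, 0.964, 0.017, 0.258]
contact_force: [0.5, -0.2, -0.1]
finger_gap: 0.0468
grasp_force: 0.0
t: 17.85
tool_pos: [0.5354, -0.0998, 0.3119]
tcp_rot: [-0.064, 0.964, 0.018, 0.257]
contact_force: [-0.7, -0.4, -0.6]
finger_gap: 0.0468
grasp_force: 0.0
17.85 [-0.68341226 -0.4207671  -0.648253  ] [ 0.53538504 -0.0998078   0.31191728]
sander [([0.626, -0.081, 0.172], 0.95)]
tape [([0.406, -0.076, 0.024], 0.84), ([0.446, -0.307, 0.025], 0.7), ([0.747, -0.222, 0.017], 0.62)]
template [([0.636, 0.068, 0.165], 0.56), ([0.452, -0.32, 0.005], 0.41)]
mug [([0.724, -0.345, 0.036], 0.81)]
jar [([0.697, 0.358, 0.071], 0.83)]
wwwwwwwwwwwwwwwwwwwwwwwwwwww
wwwwwwwwwwwwwwwwwwwwwwwwwwww
wwwwwwwwwwwwwwwwwwwwwwwwwwww
wwwwwwwwwwwwwwwwwwww.wwwwwww
wwwwwwwwwwwww.........wwwwww
wwww...................wwwww
www....................wwwww
www....................wwwww
www....................wwwww
www..........ww........wwwww
wwww........w##w.......wwwww
wwww........####.......wwwww
wwww........####.......wwwww
wwww.....w..w###w......wwwww
wwww.....ww..####..
[... 872 characters left out ...]
ww
wwwwwwwwwww#www.......wwwwww
wwwwwwwwwwww#.........wwwwww
wwwwwwwww##ww..........wwwww
..wwwwwwww#w##.........wwwww
...wwwww..#wwww.........wwww
...www.....#wwww........wwww
....w.......#www.........www
............#ww##ww......www
.............#www#........ww
............ww##w#........ww
............ww.w##.........w
............ww.#...........w
............w..............w
..........................ww
........................wwww
.......................wwwww
.....................wwwwwww
...................wwwwwwwww
..................wwwwwwwwww
................wwwwwwwwwwww
grip [330.47229551 253.75593668] [305 234  53  39 758] pred [329.6875957  253.78323789] [[329.61169932 252.91059741]]
```

```bash
python3 -c "
from rig import order; print(order.finish_job())"
```

```text
the job is handed in; nothing more can be done
None
```

I handed the job in at about 18 s of robot time: the middle-sized tape lies flat in the tray and the sander hangs by its eye on the freed right peg, flat on the board and pointing down the slope; the template, mug and jar still measure within about 6 mm of where they started, though no verdict came back.

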